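Index the drying carousel and hang the casting

TASK

Turn the drying carousel by its knob until the one empty hook points straight out of the open front of the guard hoop. Then pick up the hanger that stands on the table by its top tab, slide its eye onto that hook and press it in, gently, until it has clicked past the two ball catches and is up against the rubber stop. Let go, leaving the hanger hanging upright on the hook, still at the front, with the things around undisturbed.

Things in the scene. Friction and masses are not known exactly. Their poses are not given: they have to be found in the camera images.
- stand: Fixed drying stand: dark round base of 200 mm diameter, 14 mm thick, with a wire guard hoop (166 mm radius, 6 mm wire at 160 mm height, round the back half only; the front half is open). Origin: centre of the underside, on the carousel's vertical axis. Its z axis is up; its -x axis points out of the open front.
- carousel (a joint): Turning angle (rad, anticlockwise from above) of the carousel; turns without end, either way, against a friction of about 0.12 N m and stays where left. At 0 (or any full turn) the empty hook points along the stand's -x, out of the open front. Four level hooks 90 degrees apart; the other three carry fixed hangers of the same kind.
- knob_grip (a point): Point on the carousel's axis, 212 mm above the table, at grasp height of its round black fluted knob: 36 mm diameter, from 190 to 227 mm high. Its x and y axes turn with the carousel; the empty hook points along its -x.
- hook_tip (a point): Free end of the empty hook, on its centre line, 150 mm out from the carousel's axis, 160 mm high. The hook is a plain level round peg, 10 mm in diameter, with no upturn; its last 14 mm taper to 4 mm at the tip. Axes as knob_grip: the peg runs along x, -x is outward.
- hook_mid (a point): Point on the empty hook's centre line 100 mm out from the axis. Near it a 16 mm wide rubber stop, its face anywhere from 88 to 112 mm out (not measured, differs each time), gives 4 N per mm for up to 4 mm. 11 mm outside that face two sprung balls stick out 3 mm left and right; an eye passes them with 2 to 6 N and they spring back. More than 18 N on the stop is too much.
- hanger: Loose aluminium hanger, 0.18 kg with the stack of small cast plaster bricks fixed in it: base plate 44 x 60 x 6 mm (x by y), two uprights at y = +-27 mm, cross bar at 70 to 78 mm, and above it an upright plate 8 mm thick (along x), 24 mm wide (along y), up to 152 mm. Origin: centre of the underside, z up when it stands. It is the same both ways round.
- eye (a point): Centre of the hanger's square eye, 14 x 14 mm, through the 8 mm plate along the hanger's x axis, 100 mm above its underside.
- tab (a point): Middle of the part of the hanger's plate to grip, 140 mm above its underside, 40 mm above the eye; solid from 107 to 152 mm. Grip it across its 8 mm thickness (hanger's x).
- glue_bottle: Cream glue bottle with nozzle, 36 mm diameter, 92 mm tall, origin under its centre; leave alone.
- petri_dish: Clear dish, 84 mm diameter, 24 mm tall, origin under its centre; leave alone.

How it is judged:
On the way, in this order (a step that is already met when the one before it is completed fails the run):
1. the empty hook points out of the open front, while the hanger still stands on the table (x of hook_tip in the frame of stand below -0.1 m and y of hook_tip in the frame of stand between -0.03 and 0.03 m and height (world z) of hanger below 0.02 m), for 0.2 s.
2. the hanger is pressed against the rubber stop with more than 2 N, its eye on the hook (contact force between hanger and buffer_c0 above 2 N and horizontal distance between eye and buffer_c0 below 0.012 m and y of hook_tip in the frame of stand between -0.03 and 0.03 m), for 0.1 s.
At the end, for the whole second after the job is handed in: The hanger hangs at rest with its eye on the hook, behind the ball catches (eye centre within 12 mm of the middle of the rubber stop), upright to within 0.17 rad, and the hook points out of the open front (tip within 35 mm to the side) (horizontal distance between eye and buffer_c0 below 0.012 m and height (world z) of eye between 0.152 and 0.166 m and angle between hanger's own z axis and vertical below 0.17 rad and x of hook_tip in the frame of stand below -0.1 m and y of hook_tip in the frame of stand between -0.035 and 0.035 m and linear speed of hanger below 0.03 m/s); the robot touches nothing.
It fails at once if the hanger is pressed on the rubber stop with more than 18 N, or jammed against the carousel with more than 30 N (contact force between hanger and buffer_c0 above 18 N or contact force between hanger and carousel above 30 N).
It fails at once if a bystander is moved by more than 30 mm (distance of any of glue_bottle, petri_dish from where it was at the start of the episode above 0.03 m).
It also fails if it takes over 67 s, if anything falls off the work surface, if the arm or the gripper's body presses on something with over 40 N, if the wrist force passes 120 N, or if a joint passes its speed limit or range.

ROBOT

A 6-joint arm with a two-finger parallel gripper is mounted at the origin on a cart in front of the work surface, level with it; the furniture and walls round the work are solid. World frame = base frame: x ahead of the robot, y to its left, z up, the work surface at z = 0. Lengths are in m, angles in rad, forces in N, time in s.
With the tool pointing down it reaches from about 0.25 to 0.775 m from the base axis. Payload 4 kg.
Tool frame: the origin (TCP) lies midway between the tips of the shut fingers; the grasp point (between the pads) lies 19 mm behind it; z points along the fingers, y is the line along which they close (so a half turn about z gives the same grasp; the last joint's range is limited). The gripper opens to 94 mm and grips with 3 to 60 N. Pads are 16 mm wide; open, the fingers measure 119 mm over their backs; the gripper's body (75 mm by 177 mm) begins 78 mm behind the grasp point.
Start: joints at [-1.279, 0.087, 1.371, -0, 1.684, -0.103], TCP at [0.212, -0.508, 0.206] pointing down, gripper open.
Joint ranges: [-3.1, 3.1], [-0.76, 2.03], [0.27, 2.55], [-1.08, 4.22], [0.17, 2.65], [-2.57, 2.57]. Speed limits (rad/s): [2.79, 2.79, 3.14, 3.14, 3.14, 3.14].

INTERFACE

Orientations are given as [roll, pitch, yaw] about the fixed x, y, z axes, in that order (R = Rz(yaw) Ry(pitch) Rx(roll)).
In Python, from bench import robot gives the robot as it stands.
- The arm moves only by the tool servo_tool, never from a script. Its argument "moves" is a list of rows, each a list of 5 numbers: the shift along the tool's x, y, z in units of 25 mm (1.0 is 25 mm), then the turn about the tool's z in units of 6 degrees (1.0 is 6 degrees), then the closure, from 0 (fully open) to 1 (shut). In form: [[dx, dy, dz, yaw, gripper], ...]. A call has 1 to 10 rows; each row is the pose to reach, as a shift and turn from the pose commanded when the call began, along the tool's axes at that moment; what a row does not reach only later rows make up. A row lasts 1/12 s, in which the tool goes at most 41.7 mm and 7.16 degrees, less where a joint would pass 70% of its speed; a pose out of reach is approached as far as the arm can. A call with a gripper value outside its range is refused whole. The fingers move at their own pace and stop on an object; the grip force is fixed at half the most. Time passes only in rows, so rows that repeat a pose let the fingers close. It gives the time, the measured TCP pose, the force, the opening and the grip force at its end, in the units of the state.
- robot.get_obs(): the state, without advancing time (a new reading comes with each control period).
- robot.snapshot(name): name is "scene" or "top" or "wrist"; returns a dict with "image" (384x512x3 uint8, blue, green, red), "fx", "fy", "cx", "cy" (pixels), "eye" and "orientation" of the camera in the world; the wrist camera has in their place "T_tool_cam" (4x4, takes a point from camera to tool coordinates, whose origin is the TCP and whose axes are the flange's). Camera axes: x right, y down, z forward; pixel columns grow to the right and rows downward; lengths in m; the calibration is good to about 2 mm. A picture is of the moment at which its call begins: read the wrist's pose just before it. There is no depth.
- robot.close_job(): hands the job in; it is judged then, once.
The state is a dict: "time": time; "joint_positions": joint angles; "qvel": joint speeds; "joint_torque": joint torques, N m; "tool_pos": TCP position; "ee_rot": TCP orientation; "wrist_force": force on the tool from outside, world axes, zero at the start; "wrist_torque": the same for the moment, N m; "width": finger opening in m; "finger_force": force on a finger pad.
Only numpy, scipy, OpenCV 4.12 (cv2) and the standard library are available. Lean on these libraries where they do the work, as an engineer would, in place of code of your own. Each camera call takes 0.05 s, during which the arm holds its last target. There are 200 camera calls.

## Working session

There is one attempt and no reset: what is moved stays moved. The work goes in short steps, Python scripts to look and compute and a tool call to move; the robot and the scene stay as the last step left them, time stands still between calls to the robot, and variables do not carry over. Pictures are saved under pics/ and viewed, at most 14 in all, crops included, and the job is handed in when it is done.

Besides the shell and the picture viewer there is one more tool, called after "Request:" by a JSON object that holds its "api" and its "payload". servo_tool: Moves the arm, as the interface text tells. Its arguments: {"type":"object","properties":{"moves":{"type":"array"}},"required":["moves"]}

```bash
mkdir -p pics; cat > h.py <<'E'
import numpy as np,cv2
from scipy.spatial.transform import Rotation as R
from bench import robot
def K(s): return s["fx"],s["fy"],s["cx"],s["cy"]
def rot(o):
    o=np.array(o,float)
    if o.shape==(3,3): return o
    return R.from_euler('xyz',o).as_matrix() if o.size==3 else R.from_quat(o).as_matrix()
def ray(s,u,v,ob=None):
    fx,fy,cx,cy=K(s); d=np.array([(u-cx)/fx,(v-cy)/fy,1.])
    if "T_tool_cam" in s:
        T=np.array(s["T_tool_cam"]);A=rot(ob["ee_rot"])
        return np.array(ob["tool_pos"])+A@T[:3,3], A@T[:3,:3]@d
    return np.array(s["eye"]),rot(s["orientation"])@d
def plane(s,u,v,z,ob=None):
    e,d=ray(s,u,v,ob); return e+d*(z-e[2])/d[2]
def proj(s,p,ob=None):
    fx,fy,cx,cy=K(s)
    if "T_tool_cam" in s:
        T=np.array(s["T_tool_cam"]);A=rot(ob["ee_rot"]);e=np.array(ob["tool_pos"])+A@T[:3,3];M=A@T[:3,:3]
    else: e=np.array(s["eye"]);M=rot(s["orientation"])
    c=M.T@(np.array(p)-e); return c[0]/c[2]*fx+cx,c[1]/c[2]*fy+cy
E
python3 - <<'E'
from h import *
o=robot.get_obs();print(o)
for n in("scene","top"):
    s=robot.snapshot(n);cv2.imwrite(f"pics/{n}0.png",cv2.resize(s["image"],(800,600)))
    print(n,{k:v for k,v in s.items() if k!="image"})
E
```

```text
{'time': 0.0, 'joint_positions': array([-1.27910326e+00,  8.79396688e-02,  1.37223519e+00, -6.46001655e-07,
        1.68361716e+00, -1.03100584e-01]), 'qvel': array([-0.00018801,  0.00051573, -0.00026049,  0.00251414, -0.00117172,
       -0.00036289]), 'joint_torque': array([ 1.99817063e-03, -3.40173769e+01, -3.02427542e+01,  7.19136279e-02,
        3.30451224e-02, -1.67258163e-04]), 'tool_pos': array([ 0.21137533, -0.50716207,  0.20432225]), 'ee_rot': array([-3.13940490e+00, -2.25715605e-04,  3.94793331e-01]), 'wrist_force': array([ 0.98030522,  0.20006515, -0.12782528]), 'wrist_torque': array([0.02453258, 0.005541  , 0.01561824]), 'finger_force': 0.0, 'width': 0.09408734663378637}
scene {'fx': 359.25783445838266, 'fy': 359.25783445838266, 'cx': 256.34373550575066, 'cy': 186.7504609289671, 'eye': array([-0.01538112,  0.75946285,  0.62424032]), 'orientation': array([-2.16965085, -0.01389047, -2.40281758])}
top {'fx': 434.19820114036406, 'fy': 434.19820114036406, 'cx': 258.0285134899675, 'cy': 188.1751549002525, 'eye': array([0.32687405, 0.22659129, 0.96381237]), 'orientation': array([-2.96761242,  0.01169389, -1.59033427])}
```

View pics/scene0.png

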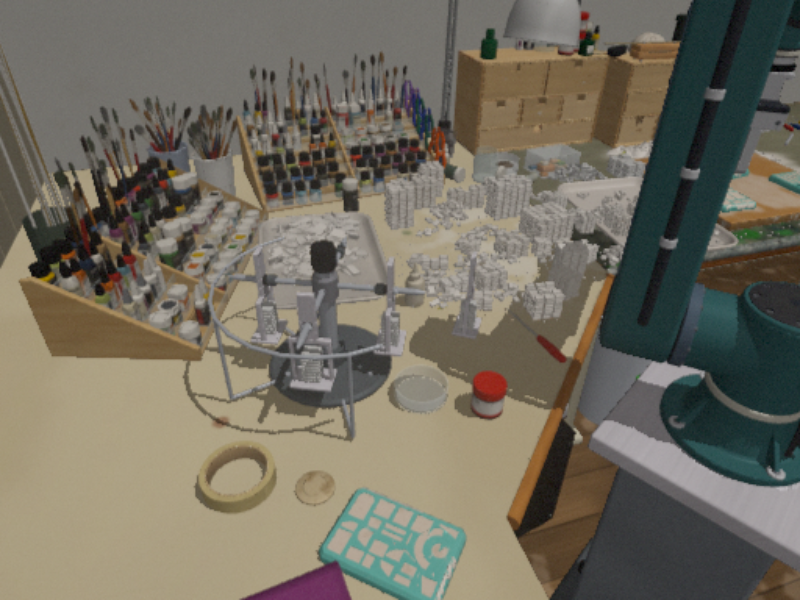

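View pics/top0.png

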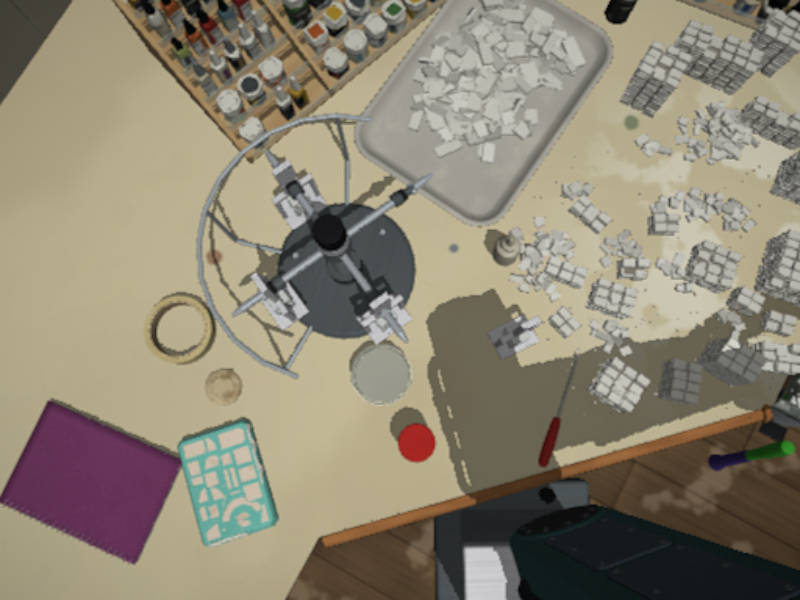

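The top view (800x600) shows the knob at about (330,232), the empty hook's tip at (430,180), hoop ends at about (368,120) and (295,375), and the hanger at (513,335). The bottle is at (507,247) and the dish at (380,372).

```bash
python3 - <<'E'
from h import *
s=robot.snapshot("top");im=s["image"]
cv2.imwrite("pics/top0r.png",im)
a=cv2.resize(im[60:250,110:300],None,fx=3.1,fy=3.1,interpolation=cv2.INTER_CUBIC)
b=cv2.resize(im[140:240,290:360],None,fx=2.8,fy=5.9) if 0 else cv2.resize(im[140:235,290:350],(int(60*3.4),int(95*3.4)),interpolation=cv2.INTER_CUBIC)
c=np.zeros((600,800,3),np.uint8);c[:a.shape[0],:a.shape[1]]=a;c[:b.shape[0],592:592+b.shape[1]]=b
cv2.imwrite("pics/crop1.png",c)
k=1.5625
for n,u,v,z in[("knob",330,228,.227),("tip",430,180,.16),("hoopA",368,120,.16),("hoopB",295,375,.16),("hoopback",200,255,.16),("base",346,270,.014),("hangertop",500,338,.15),("dish",380,370,.024),("bottle",507,240,.092)]:
    print(n,plane(s,u/k,v/k,z).round(4))
E
```

```text
knob [0.5336 0.3134 0.227 ]
tip [0.611  0.1972 0.16  ]
hoopA [0.692  0.2732 0.16  ]
hoopB [0.374  0.3628 0.16  ]
hoopback [0.522  0.4801 0.16  ]
base [0.5307 0.3156 0.014 ]
hangertop [0.4139 0.118  0.15  ]
dish [0.3865 0.2684 0.024 ]
bottle [0.5498 0.0952 0.092 ]
```

View pics/crop1.png

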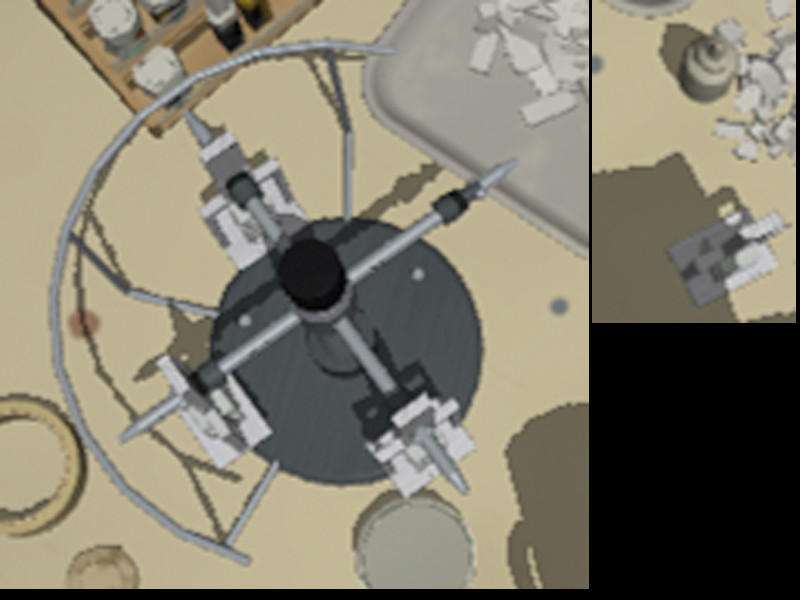

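```bash
python3 - <<'E'
from h import *
s=robot.snapshot("top")
def q(x,y,z): return plane(s,110+(x+.5)/3.1-.5,60+(y+.5)/3.1-.5,z)
T=[q(*p,.16)[:2] for p in[(515,160),(190,115),(122,438),(465,490)]]
c=np.mean(T,0);print("centre",c,[ (np.hypot(*(t-c)).round(4),np.degrees(np.arctan2(*(t-c)[::-1])).round(1)) for t in T])
H=np.array([q(*p,.16)[:2] for p in[(395,50),(290,48),(180,95),(92,180),(56,290),(70,390),(125,480),(248,560)]])
A=np.c_[2*H,np.ones(8)];x=np.linalg.lstsq(A,(H**2).sum(1),rcond=None)[0];print("hoop",x[:2],np.sqrt(x[2]+x[0]**2+x[1]**2))
print("front",np.degrees(np.arctan2(*((H[0]-H[-1])@np.array([[0,-1],[1,0]]))[::-1])), [np.degrees(np.arctan2(*(h-c)[::-1])) for h in H[[0,-1]]])
print("stop",np.hypot(*(q(453,203,.16)[:2]-c)))
print("knob",q(308,270,.227), "nadir",proj(s,[.327,.2266,0]))
s2=robot.snapshot("scene")
a=cv2.resize(s["image"][190:240,300:360],(600,500),interpolation=cv2.INTER_CUBIC)
b=cv2.resize(s2["image"][155:220,285:315],(230,500),interpolation=cv2.INTER_CUBIC)
cv2.imwrite("pics/crop2.png",np.hstack([a[:,:560],b]))
E
```

```text
centre [0.53337007 0.31632705] [(np.float64(0.1478), np.float64(-54.6)), (np.float64(0.1465), np.float64(34.9)), (np.float64(0.1485), np.float64(124.9)), (np.float64(0.1478), np.float64(-144.9))]
hoop [0.53288568 0.31378053] 0.16591186764251073
front -105.86322869718788 [np.float64(-16.05074653593749), np.float64(164.32547971497902)]
stop 0.1000551626575177
knob [0.53216451 0.31722975 0.227     ] nadir (np.float64(263.17881642491017), np.float64(264.4301933110345))
```

View pics/crop2.png

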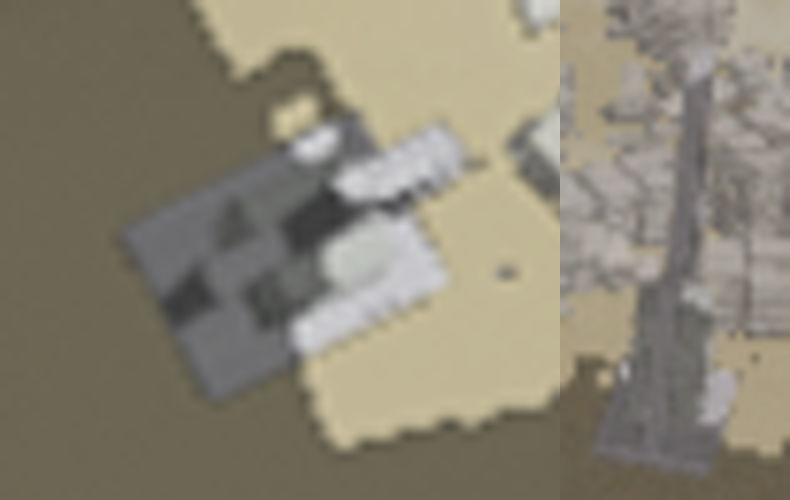

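Crop 2 shows the hanger's base corners at about (120,235), (215,400), (445,285) and (350,115) (10x, offset 300,190). The plate's tab leans to the upper right.

```bash
cat >> h.py <<'E'
def go(p,yaw,ob=None):
    ob=ob or robot.get_obs();A=rot(ob["ee_rot"]);d=A.T@(np.array(p)-ob["tool_pos"])/.025
    y=ob["ee_rot"][2];t=-np.degrees((yaw-y+np.pi)%(2*np.pi)-np.pi)/6
    print("units",d.round(2),"yaw",round(t,2))
E
python3 - <<'E'
from h import *
s=robot.snapshot("top")
q=lambda x,y,z: plane(s,300+(x-4.5)/10,190+(y-4.5)/10,z)[:2]
C=[q(*p,.006) for p in[(120,235),(215,400),(445,285),(350,115)]]
print("c",np.mean(C,0),[np.hypot(*(C[i]-C[i-1])).round(4) for i in range(4)])
y=C[2]-C[1]+C[3]-C[0];x=C[1]-C[0]+C[2]-C[3]
print("y ax",np.degrees(np.arctan2(y[1],y[0])),"x ax",np.degrees(np.arctan2(x[1],x[0])))
c=np.mean(C,0)
for z in(.1,.152):print((np.array(proj(s,[*c,z]))-[300,190])*10)
go([.5331,.3155,.36],2.0)
go([.5331,.3155,.193],2.0)
E
```

```text
c [0.43100481 0.08141703] [np.float64(0.0582), np.float64(0.0417), np.float64(0.0572), np.float64(0.0428)]
y ax -64.30141198683906 x ax -152.95182917239794
[347.02484426 201.44220341]
[391.88905086 167.35145332]
units [ 24.54 -25.44  -6.18] yaw -15.33
units [ 24.54 -25.44   0.5 ] yaw -15.33
```

Request:
{"api": "servo_tool", "payload": {"moves": [[0, 0, -3, 0, 0], [0, 0, -6.2, 0, 0], [24.5, -25.4, -6.2, -15.3, 0], [24.5, -25.4, -6.2, -15.3, 0], [24.5, -25.4, -6.2, -15.3, 0], [24.5, -25.4, -6.2, -15.3, 0], [24.5, -25.4, -6.2, -15.3, 0], [24.5, -25.4, -6.2, -15.3, 0], [24.5, -25.4, -6.2, -15.3, 0], [24.5, -25.4, -6.2, -15.3, 0]]}}

```text
time: 1.13
tool_pos: [0.3326, -0.1963, 0.3161]
ee_rot: [3.141, 0.0, 1.4]
wrist_force: [1.1, 0.3, 0.3]
width: 0.094
finger_force: 0.0
```

```bash
python3 -c "
from h import *
go([.5331,.3155,.36],2.0)"
```

```text
units [21.54  4.43 -1.76] yaw -5.73
```

Request:
{"api": "servo_tool", "payload": {"moves": [[21.5, 4.4, -1.8, -5.7, 0], [21.5, 4.4, -1.8, -5.7, 0], [21.5, 4.4, -1.8, -5.7, 0], [21.5, 4.4, -1.8, -5.7, 0], [21.5, 4.4, -1.8, -5.7, 0], [21.5, 4.4, -1.8, -5.7, 0], [21.5, 4.4, -1.8, -5.7, 0], [21.5, 4.4, -1.8, -5.7, 0], [21.5, 4.4, -1.8, -5.7, 0], [21.5, 4.4, -1.8, -5.7, 0]]}}

```text
time: 1.97
tool_pos: [0.4859, 0.19, 0.3501]
ee_rot: [3.141, 0.0, 1.992]
wrist_force: [0.8, -0.9, -0.7]
width: 0.0941
finger_force: 0.0
```

```bash
python3 -c "
from h import *
go([.5331,.3155,.36],2.0)"
```

```text
units [ 3.81  3.78 -0.39] yaw -0.07
```

Request:
{"api": "servo_tool", "payload": {"moves": [[3.8, 3.8, -0.4, -0.1, 0], [3.8, 3.8, -0.4, -0.1, 0], [3.8, 3.8, -0.4, -0.1, 0], [3.8, 3.8, -0.4, -0.1, 0], [3.8, 3.8, -0.4, -0.1, 0], [3.8, 3.8, -0.4, -0.1, 0], [3.8, 3.8, -0.4, -0.1, 0]]}}

```text
time: 2.55
tool_pos: [0.5334, 0.3123, 0.3603]
ee_rot: [3.141, 0.001, 2.001]
wrist_force: [-0.1, -0.0, 0.0]
width: 0.0941
finger_force: 0.0
```

```bash
python3 -c "
from h import *
go([.5331,.3155,.193],2.0)
o=robot.get_obs();s=robot.snapshot('wrist');cv2.imwrite('pics/w1.png',s['image'])
print(proj(s,[.5331,.3155,.227],o),proj(s,[.5331,.3155,.16],o),s['T_tool_cam'])"
```

```text
units [0.13 0.04 6.69] yaw 0.01
(np.float64(252.44875905289044), np.float64(181.53547093209244)) (np.float64(252.261479575891), np.float64(169.5324165768426)) [[-1.14526042e-03 -9.67944763e-01 -2.51160555e-01  7.34377354e-02]
 [ 9.99999315e-01 -1.04782328e-03 -5.21676600e-04  7.89115750e-05]
 [ 2.41782256e-04 -2.51160980e-01  9.67945300e-01 -1.79002192e-01]
 [ 0.00000000e+00  0.00000000e+00  0.00000000e+00  1.00000000e+00]]
```

View pics/w1.png

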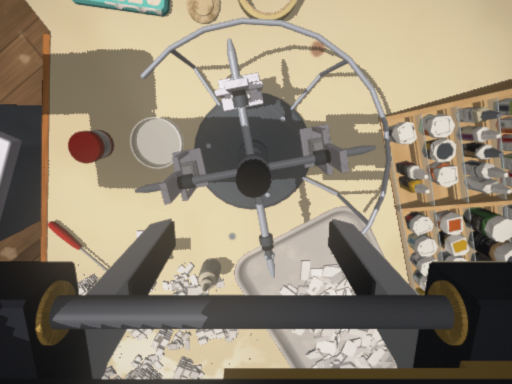

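The wrist view shows the knob at (253,178), close to the predicted (252,181), and the empty hook pointing down to (270,272). I'll descend and grip.

Request:
{"api": "servo_tool", "payload": {"moves": [[0.1, 0.05, 2, 0, 0], [0.1, 0.05, 4, 0, 0], [0.1, 0.05, 6, 0, 0], [0.1, 0.05, 6.7, 0, 0], [0.1, 0.05, 6.7, 0, 0.5], [0.1, 0.05, 6.7, 0, 0.9], [0.1, 0.05, 6.7, 0, 0.9], [0.1, 0.05, 6.7, 0, 0.9], [0.1, 0.05, 6.7, 0, 0.9], [0.1, 0.05, 6.7, 0, 0.9]]}}

```text
time: 3.43
tool_pos: [0.5356, 0.3168, 0.1966]
ee_rot: [3.134, 0.0, 2.002]
wrist_force: [-0.8, 0.4, 0.6]
width: 0.0575
finger_force: 0.0
```

Request:
{"api": "servo_tool", "payload": {"moves": [[0, 0, 0, 0, 0.9], [0, 0, 0, 0, 0.9], [0, 0, 0, 0, 0.9], [0, 0, 0, 0, 0.9], [0, 0, 0, 0, 0.9], [0, 0, 0, 0, 0.9], [0, 0, 0, 0, 0.9]]}}

```text
time: 4.02
tool_pos: [0.5336, 0.3161, 0.1926]
ee_rot: [3.141, -0.0, 2.002]
wrist_force: [-0.7, -0.3, 2.9]
width: 0.0355
finger_force: 30.0
```

Request:
{"api": "servo_tool", "payload": {"moves": [[0, 0, 0, 0.7, 0.9], [0, 0, 0, 1.5, 0.9], [0, 0, 0, 2.4, 0.9], [0, 0, 0, 3.3, 0.9], [0, 0, 0, 4.2, 0.9], [0, 0, 0, 5.1, 0.9], [0, 0, 0, 6.0, 0.9], [0, 0, 0, 6.9, 0.9], [0, 0, 0, 7.7, 0.9], [0, 0, 0, 8.5, 0.9]]}}

```text
time: 4.85
tool_pos: [0.5341, 0.3161, 0.1926]
ee_rot: [3.141, -0.001, 1.108]
wrist_force: [1.4, -0.4, 1.2]
width: 0.0359
finger_force: 30.0
```

Request:
{"api": "servo_tool", "payload": {"moves": [[0, 0, 0, 0, 0.9], [0, 0, 0, 0, 0.9], [0, 0, 0, 0, 0.9]]}}

```text
time: 5.1
tool_pos: [0.5341, 0.3161, 0.1926]
ee_rot: [3.141, -0.001, 1.113]
wrist_force: [1.7, -1.1, 1.6]
width: 0.0355
finger_force: 30.0
```

```bash
python3 -c "
from h import *
s=robot.snapshot('top');a=cv2.resize(s['image'][60:250,110:360],None,fx=3.1,fy=3.1,interpolation=cv2.INTER_CUBIC)
cv2.imwrite('pics/t2.png',a);
c=np.array([.5331,.3155]);f=np.radians(-105.9)
u=np.array(proj(s,[*(c+.15*np.array([np.cos(f),np.sin(f)])),.16]));print((u-[110,60])*3.1)"
```

```text
[559.88455079 356.87801557]
```

View pics/t2.png

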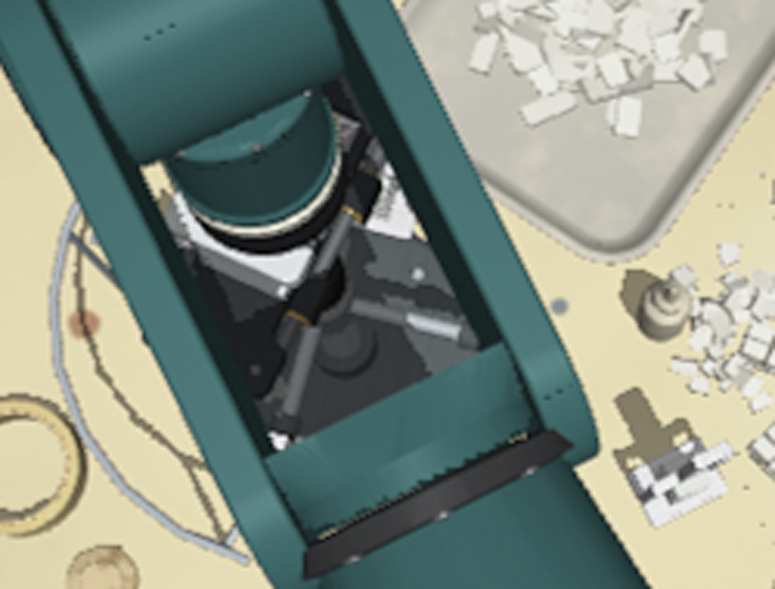

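The visible part of the hook now lies along the front direction, from (350,310) to (460,330). Next I'll release, rise, and go above the hanger.

Request:
{"api": "servo_tool", "payload": {"moves": [[0, 0, 0, 0, 0], [0, 0, 0, 0, 0], [0, 0, 0, 0, 0], [0, 0, 0, 0, 0], [0, 0, 0, 0, 0], [0, 0, 0, 0, 0], [0, 0, -1, 0, 0], [0, 0, -3, 0, 0], [0, 0, -4.5, 0, 0], [0, 0, -6, 0, 0]]}}

```text
time: 5.98
tool_pos: [0.5331, 0.3158, 0.3436]
ee_rot: [-3.141, 0.001, 1.112]
wrist_force: [0.8, -0.1, 0.3]
width: 0.0938
finger_force: 0.0
```

```bash
python3 -c "
from h import *
go([.431,.0815,.30],2.033)"
```

```text
units [-10.21   0.49   1.75] yaw -8.79
```

Request:
{"api": "servo_tool", "payload": {"moves": [[-10.2, 0.5, 0, -8.8, 0], [-10.2, 0.5, 0, -8.8, 0], [-10.2, 0.5, 0, -8.8, 0], [-10.2, 0.5, 0, -8.8, 0], [-10.2, 0.5, 0, -8.8, 0], [-10.2, 0.5, 0, -8.8, 0], [-10.2, 0.5, 0, -8.8, 0], [-10.2, 0.5, 0, -8.8, 0], [-10.2, 0.5, 0, -8.8, 0], [-10.2, 0.5, 0, -8.8, 0]]}}

```text
time: 6.82
tool_pos: [0.4319, 0.0818, 0.3425]
ee_rot: [3.141, 0.0, 2.031]
wrist_force: [0.7, -0.4, -0.1]
width: 0.0939
finger_force: 0.0
```

```bash
python3 -c "
from h import *
go([.431,.0815,.30],2.033)
s=robot.snapshot('top');o=robot.get_obs();w=robot.snapshot('wrist')
a=cv2.resize(s['image'][100:240,180:320],(400,400),interpolation=cv2.INTER_CUBIC)
b=cv2.resize(w['image'][100:300,156:356],(400,400),interpolation=cv2.INTER_CUBIC)
cv2.imwrite('pics/t3.png',np.hstack([a,b]));print(proj(w,[.431,.0815,.152],o),proj(w,[.431,.0815,.006],o))
c=np.array([.5331,.3155]);f=np.radians(-105.9)
u=np.array(proj(s,[*(c+.15*np.array([np.cos(f),np.sin(f)])),.16]));print((u-[180,100])*400/140)"
```

```text
units [ 0.01 -0.04  1.7 ] yaw -0.02
(np.float64(250.387579501599), np.float64(173.68218977929104)) (np.float64(250.6526392064463), np.float64(156.41595927907204))
[316.02262745 214.63411573]
```

View pics/t3.png

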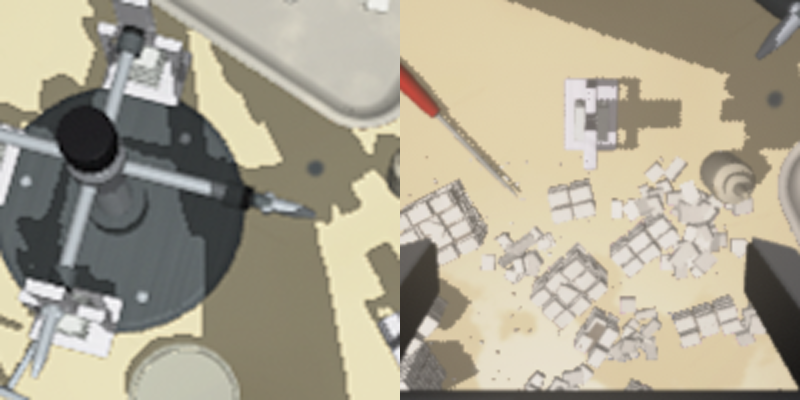

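The hook tip is at (316,213) against a predicted (316,215), so it points to the front. In the wrist view the hanger base at (592,114) and the tab at (590,150) match the estimate, so I'll descend and grip.

Request:
{"api": "servo_tool", "payload": {"moves": [[0, 0, 1.6, 0, 0.3], [0, 0, 3.2, 0, 0.5], [0, 0, 4.8, 0, 0.5], [0, 0, 6.4, 0, 0.5], [0, 0, 7.6, 0, 0.5], [0, 0, 8.4, 0, 0.5], [0, 0, 8.86, 0, 0.5], [0, 0, 8.86, 0, 0.7], [0, 0, 8.86, 0, 0.85], [0, 0, 8.86, 0, 1]]}}

```text
time: 7.75
tool_pos: [0.4334, 0.0822, 0.1227]
ee_rot: [3.139, 0.001, 2.034]
wrist_force: [-0.3, 0.1, 0.2]
width: 0.0309
finger_force: 0.0
```

Request:
{"api": "servo_tool", "payload": {"moves": [[0, 0, 0, 0, 1], [0, 0, 0, 0, 1], [0, 0, 0, 0, 1], [0, 0, 0, 0, 1], [0, 0, 0, 0, 1], [0, 0, 0, 0, 1], [0, 0, 0, 0, 1]]}}

```text
time: 8.33
tool_pos: [0.4326, 0.0818, 0.1218]
ee_rot: [3.14, 0.001, 2.034]
wrist_force: [0.3, -0.4, 5.0]
width: 0.008
finger_force: 30.0
```

```bash
python3 -c "
from h import *
c=np.array([.5331,.3157]);f=np.radians(-105.9);d=np.array([np.cos(f),np.sin(f)])
go([*(c+.19*d),.25],np.radians(164.1))"
```

```text
units [ 0.96  2.66 -5.12] yaw -7.93
```

Request:
{"api": "servo_tool", "payload": {"moves": [[0, 0, -0.6, 0, 1], [0, 0, -1.6, 0, 1], [0, 0, -2.8, 0, 1], [0, 0, -4, 0, 1], [0, 0, -5.1, 0, 1], [0.2, 0.6, -5.1, -1, 1], [0.5, 1.2, -5.1, -2, 1], [0.7, 1.8, -5.1, -3, 1], [0.9, 2.3, -5.1, -4, 1], [1, 2.6, -5.1, -5, 1]]}}

```text
time: 9.17
tool_pos: [0.479, 0.1342, 0.2466]
ee_rot: [-3.14, -0.003, 2.563]
wrist_force: [0.4, -0.3, -1.8]
width: 0.0078
finger_force: 30.0
```

Request:
{"api": "servo_tool", "payload": {"moves": [[0, 0, 0, -1, 1], [0, 0, 0, -2, 1], [0, 0, 0, -2.9, 1], [0, 0, 0, -2.9, 1], [0, 0, 0, -2.9, 1], [0, 0, 0, -2.9, 1], [0, 0, 0, -2.9, 1]]}}

```text
time: 9.75
tool_pos: [0.4788, 0.1332, 0.2479]
ee_rot: [-3.141, -0.001, 2.859]
wrist_force: [0.2, 0.5, -2.1]
width: 0.0078
finger_force: 30.0
```

```bash
python3 -c "
from h import *
c=np.array([.5331,.3157]);f=np.radians(-105.9);d=np.array([np.cos(f),np.sin(f)])
go([*(c+.19*d),.182],np.radians(164.1))
o=robot.get_obs();w=robot.snapshot('wrist');s=robot.snapshot('top')
print(o['tool_pos'],o['ee_rot'],o['wrist_force'],o['wrist_torque'])
np.save('w.npy',w['image'])
T=o['tool_pos']
for dz in(.0302,-.0158-.10): print('proj',proj(w,T+[0,0,dz],o))
u=np.array(proj(s,T+[0,0,.030]));t=np.array(proj(s,[*(c+.15*d),.16]));print(u,t)
x0,y0=int(t[0])-40,int(t[1])-50
a=cv2.resize(s['image'][y0:y0+100,x0:x0+100],(400,400),interpolation=cv2.INTER_CUBIC);print(x0,y0)
b=cv2.resize(w['image'][80:280,156:356],(400,400),interpolation=cv2.INTER_CUBIC)
cv2.imwrite('pics/t4.png',np.hstack([a,b]))"
```

```text
units [-0.09  0.02  2.64] yaw -0.04
[0.47877838 0.13318071 0.24792536] [-3.14119579e+00 -6.96636705e-04  2.85940433e+00] [ 0.21853088  0.53444507 -2.06070739] [ 0.00947354 -0.12255024 -0.07001232]
proj (np.float64(250.34201029905324), np.float64(256.0789044662786))
proj (np.float64(250.92706785552036), np.float64(188.4772956436547))
[318.99724848 167.83471679] [290.50195351 175.12421905]
250 125
```

View pics/t4.png

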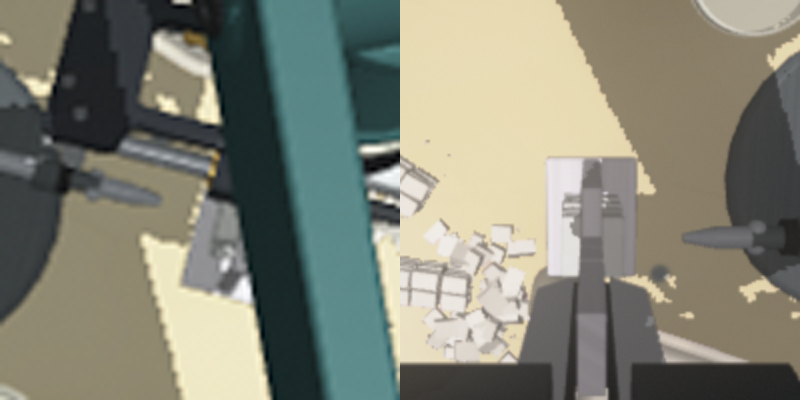

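The wrist crop shows the base plate centred at pixel (252,188.5) against a predicted (251,188.5), so it sits square and centred. The hook runs from its tip at (683,237) to (755,235).

```bash
python3 -c "
from h import *
c=np.array([.5331,.3157]);f=np.radians(-105.9);d=np.array([np.cos(f),np.sin(f)])
o=robot.get_obs();w=robot.snapshot('wrist')
A=rot(o['ee_rot']);g=cv2.cvtColor(w['image'],cv2.COLOR_BGR2GRAY)
for x,y in((683,237.5),(720,236.5),(755,235)):
    p=plane(w,(x-400.)/2+156-.25,y/2+80-.25,.16,o);print(p,'tool',A.T@(p-o['tool_pos']),np.hypot(*(p[:2]-c)))
for u in(305,312,320,326,330,334,338,342):print(u,g[188:208,u])
"
```

```text
[0.49263359 0.17206395 0.16      ] tool [-0.00243107  0.04118105  0.0881967 ] 0.14922749342854202
[0.49675999 0.18792751 0.16      ] tool [-0.0019863   0.05756647  0.0881937 ] 0.1328397751821278
[0.50041054 0.20297532 0.16      ] tool [-0.00131112  0.07303602  0.08819093] 0.11736888331995657
305 [127 127 128 127 127 125 108  98 102 110 113 111 106 100 108 123 126 127
 127 126]
312 [127 126 126 126 122 101  96 101 106 109 111 111 110 104  99  98 119 126
 126 126]
320 [ 94 110 116 116 110  94  97 103 106 111 113 111 106 102  99  97 118 125
 124 126]
326 [ 63  63  63  61  64  83  97 103 105 110 113 110 106 103  99  94 111 122
 123 125]
330 [ 63  63  66  74  83  89  96 101 106 109 112 110 105 102  97  90  88  82
  69  62]
334 [ 63  68  88  98 104 108 112 107  88  70  66  66  65  64  66  96 102 100
  91  67]
338 [63 63 63 70 85 88 85 75 65 65 66 66 64 62 60 58 64 63 62 62]
342 [62 61 61 60 56 56 60 61 61 64 66 66 64 61 59 56 57 61 62 62]
```

Request:
{"api": "servo_tool", "payload": {"moves": [[-0.09, 0, 0.6, 0, 1], [-0.09, 0, 1.3, 0, 1], [-0.09, 0, 2, 0, 1], [-0.09, 0, 2.4, 0, 1], [-0.09, 0, 2.64, 0, 1], [-0.09, 0, 2.64, 0, 1], [-0.09, 0, 2.64, 0, 1], [-0.09, 0, 2.64, 0, 1], [-0.09, 0, 2.64, 0, 1]]}}

```text
time: 10.65
tool_pos: [0.4818, 0.1327, 0.1837]
ee_rot: [3.141, 0.002, 2.861]
wrist_force: [0.2, 0.8, -2.1]
width: 0.0077
finger_force: 30.0
```

```bash
python3 -c "
from h import *
o=robot.get_obs();w=robot.snapshot('wrist');s=robot.snapshot('scene');A=rot(o['ee_rot'])
print(o['tool_pos'],o['ee_rot'],o['wrist_force'])
T=o['tool_pos'];u=proj(s,T-[0,0,.0218]);print(u)
x0,y0=int(u[0])-60,int(u[1])-50
a=cv2.resize(s['image'][y0:y0+100,x0:x0+100],(400,400),interpolation=cv2.INTER_CUBIC)
b=cv2.resize(w['image'][150:250,220:370],(390,260),interpolation=cv2.INTER_CUBIC)
z=np.zeros((400,790,3),np.uint8);z[:,:400]=a;z[:260,400:]=b;print(x0,y0)
cv2.imwrite('pics/t5.png',z)
c=np.array([.5331,.3157]);f=np.radians(-105.9);d=np.array([np.cos(f),np.sin(f)])
print((np.array(proj(s,[*(c+.15*d),.16]))-[x0,y0])*4)"
```

```text
[0.48184282 0.1327488  0.18370158] [3.14063228e+00 2.31869075e-03 2.86083093e+00] [ 0.1894948   0.79140238 -2.05103835]
(np.float64(275.0807144004572), np.float64(160.42224490730857))
215 110
[188.29882114 221.09096229]
```

View pics/t5.png

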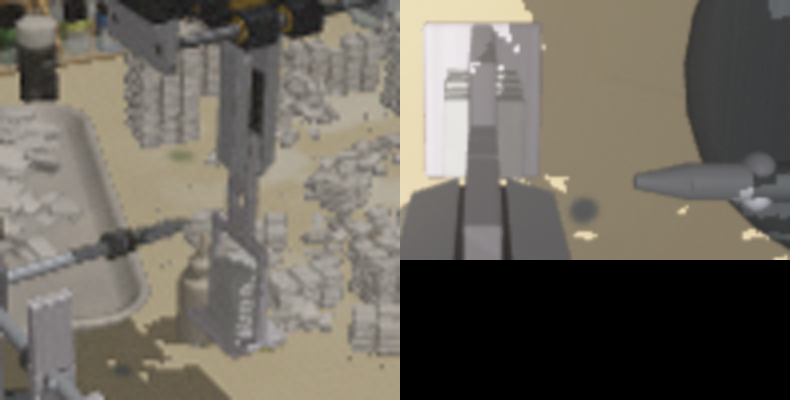

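The scene crop shows the hook tip at (188,225) next to the hanger plate at (240,200). The wrist crop has the tip at (637,181), with the hook centre line horizontal.

```bash
python3 -c "
from h import *
o=robot.get_obs();w=robot.snapshot('wrist');A=rot(o['ee_rot']);g=cv2.cvtColor(w['image'],cv2.COLOR_BGR2GRAY)
print(o['tool_pos'],o['ee_rot'])
for u in(316,322,328,333):
    print(u,g[206:234,u])
for u,v in((311,219.6),(322,219.6),(333,219.6),(359,219.6)):
    p=plane(w,u,v,.16,o);print(A.T@(p-o['tool_pos']))
b=[plane(w,220+(x-400)/2.6,150+y/2.6,o['tool_pos'][2]-.1158,o) for x,y in((425,23),(541,23),(541,178),(425,178))]
for p in b: print('base',A.T@(p-o['tool_pos']))
"
```

```text
[0.48164667 0.1327062  0.18334574] [3.14089792e+00 1.75045967e-03 2.86086771e+00]
316 [130 130 130 129 129 129 129 130 130 126 104 102 107 114 117 113 108 101
 112 125 129 129 130 129 128 128 128 128]
322 [129 129 129 129 129 130 129 128 113  96  96 103 107 113 114 114 111 107
  99 105 123 128 128 128 128 128 128 128]
328 [129 128 128 128 128 127 125 107  93  95 102 106 109 112 113 113 112 110
 104  99  98 120 127 129 139 194 160 133]
333 [117 119 124 126 127 128 125  98  93 100 104 107 110 113 114 113 109 107
 104 102  96 103 122 127 128 127 127 127]
[0.00089282 0.04128491 0.0233729 ]
[0.00088357 0.04880791 0.02337815]
[0.00087432 0.05633104 0.02338339]
[0.00085246 0.07411352 0.02339578]
base [ 0.02887608 -0.02010093  0.11573569]
base [0.02882619 0.02216473 0.11576514]
base [-0.03087758  0.02320017  0.11587037]
base [-0.03082301 -0.02121526  0.11583942]
```

Request:
{"api": "servo_tool", "payload": {"moves": [[0.04, 0.4, 0.05, 0, 1], [0.04, 0.8, 0.05, 0, 1], [0.04, 1.2, 0.05, 0, 1], [0.04, 1.4, 0.05, 0, 1], [0.04, 1.6, 0.05, 0, 1], [0.04, 1.75, 0.05, 0, 1], [0.04, 1.9, 0.05, 0, 1], [0.04, 2.0, 0.05, 0, 1], [0.04, 2.0, 0.05, 0, 1], [0.04, 2.0, 0.05, 0, 1]]}}

```text
time: 11.63
tool_pos: [0.494, 0.1809, 0.1811]
ee_rot: [-3.141, 0.0, 2.861]
wrist_force: [0.0, -0.4, -2.2]
width: 0.0075
finger_force: 30.0
```

```bash
python3 -c "
from h import *
o=robot.get_obs();w=robot.snapshot('wrist');A=rot(o['ee_rot']);s=robot.snapshot('top')
print(o['tool_pos'],o['ee_rot'],A.T@o['wrist_force'],A.T@o['wrist_torque'])
b=cv2.resize(w['image'][140:260,220:370],(750,600),interpolation=cv2.INTER_CUBIC)
cv2.imwrite('pics/t6.png',b)"
```

```text
[0.49401278 0.18086876 0.1810875 ] [-3.14126487e+00  7.56357099e-05  2.86086547e+00] [-0.13831196 -0.42649671  2.19626426] [-0.01824621 -0.10461917 -0.02847117]
```

View pics/t6.png

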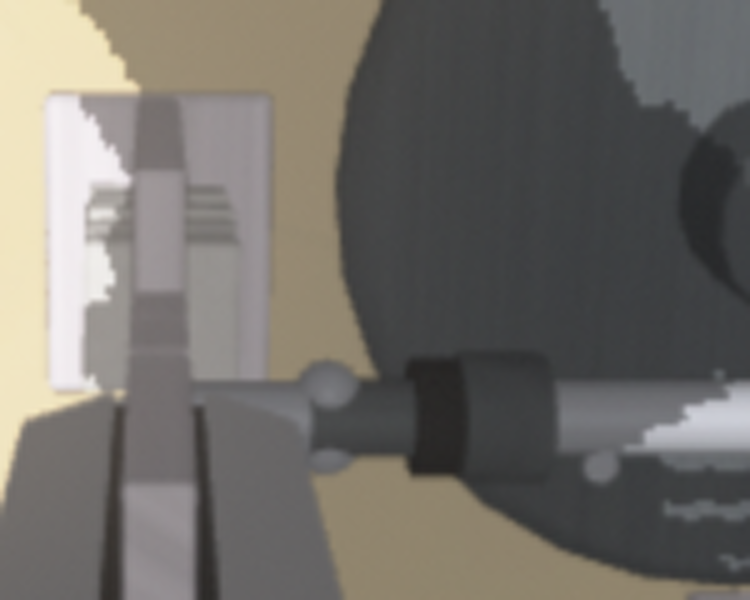

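The eye is on the hook with no side load. The balls are at x=328 and the rubber face at x=408, about 30 mm ahead of the plate. I'll advance slowly.

Request:
{"api": "servo_tool", "payload": {"moves": [[0, 0.2, 0, 0, 1], [0, 0.4, 0, 0, 1], [0, 0.55, 0, 0, 1], [0, 0.65, 0, 0, 1], [0, 0.72, 0, 0, 1], [0, 0.79, 0, 0, 1], [0, 0.86, 0, 0, 1], [0, 0.93, 0, 0, 1], [0, 1.0, 0, 0, 1], [0, 1.0, 0, 0, 1]]}}

```text
time: 12.57
tool_pos: [0.5011, 0.2058, 0.1811]
ee_rot: [3.14, -0.0, 2.861]
wrist_force: [0.4, 1.4, -2.8]
width: 0.0075
finger_force: 30.0
```

Request:
{"api": "servo_tool", "payload": {"moves": [[0, 0.04, 0, 0, 1], [0, 0.08, 0, 0, 1], [0, 0.08, 0, 0, 1]]}}

```text
time: 12.82
tool_pos: [0.5017, 0.2077, 0.1812]
ee_rot: [3.14, 0.0, 2.861]
wrist_force: [-0.1, 1.2, -2.1]
width: 0.0081
finger_force: 30.0
```

Request:
{"api": "servo_tool", "payload": {"moves": [[0, 0.04, 0, 0, 1], [0, 0.08, 0, 0, 1], [0, 0.08, 0, 0, 1]]}}

```text
time: 13.07
tool_pos: [0.5022, 0.209, 0.1812]
ee_rot: [3.141, 0.0, 2.861]
wrist_force: [-0.8, 0.8, -1.8]
width: 0.0077
finger_force: 30.0
```

Request:
{"api": "servo_tool", "payload": {"moves": [[0, 0.04, 0, 0, 1], [0, 0.04, 0, 0, 1], [0, 0.04, 0, 0, 1]]}}

```text
time: 13.32
tool_pos: [0.5024, 0.2097, 0.1811]
ee_rot: [-3.141, 0.0, 2.861]
wrist_force: [-0.6, -0.3, -2.2]
width: 0.0078
finger_force: 30.0
```

Request:
{"api": "servo_tool", "payload": {"moves": [[0, 0.04, 0, 0, 1], [0, 0.04, 0, 0, 1], [0, 0.04, 0, 0, 1]]}}

```text
time: 13.57
tool_pos: [0.5026, 0.2103, 0.1811]
ee_rot: [-3.141, 0.0, 2.861]
wrist_force: [0.5, -1.3, -0.5]
width: 0.0082
finger_force: 30.0
```

```bash
python3 -c "
from h import *
o=robot.get_obs();w=robot.snapshot('wrist');A=rot(o['ee_rot'])
print(A.T@o['wrist_force'],o['tool_pos'])
b=cv2.resize(w['image'][180:260,220:320],(750,600),interpolation=cv2.INTER_CUBIC)
cv2.imwrite('pics/t7.png',b)"
```

```text
[-0.88351416 -1.13053596  0.52111619] [0.50261502 0.21029641 0.18109966]
```

View pics/t7.png

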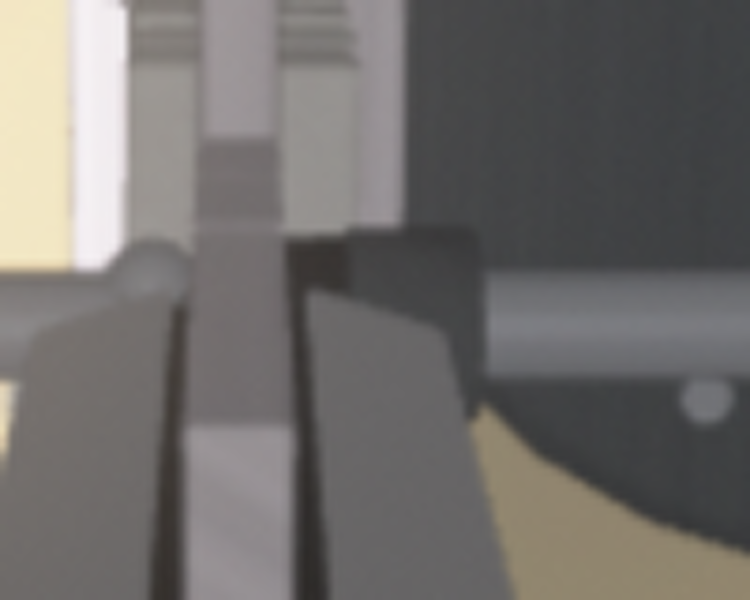

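The balls (x=155) are now behind the plate, and it is up against the rubber (x≈285). I'll press a little more.

Request:
{"api": "servo_tool", "payload": {"moves": [[0, 0.04, 0, 0, 1], [0, 0.04, 0, 0, 1], [0, 0.04, 0, 0, 1], [0, 0.04, 0, 0, 1]]}}

```text
time: 13.95
tool_pos: [0.5028, 0.211, 0.1811]
ee_rot: [-3.14, 0.0, 2.86]
wrist_force: [-1.4, -4.2, -1.0]
width: 0.008
finger_force: 30.0
```

Request:
{"api": "servo_tool", "payload": {"moves": [[0, 0.04, 0, 0, 1], [0, 0.04, 0, 0, 1], [0, 0.04, 0, 0, 1], [0, 0.04, 0, 0, 1]]}}

```text
time: 14.28
tool_pos: [0.503, 0.2116, 0.1811]
ee_rot: [-3.139, 0.0, 2.86]
wrist_force: [-0.9, -6.3, 0.1]
width: 0.0079
finger_force: 30.0
```

Request:
{"api": "servo_tool", "payload": {"moves": [[0, 0.03, 0, 0, 1], [0, 0.03, 0, 0, 1], [0, 0.03, 0, 0, 1], [0, 0.03, 0, 0, 1]]}}

```text
time: 14.62
tool_pos: [0.503, 0.2119, 0.1811]
ee_rot: [-3.138, -0.0, 2.86]
wrist_force: [-2.4, -6.4, 0.3]
width: 0.0078
finger_force: 30.0
```

Request:
{"api": "servo_tool", "payload": {"moves": [[0, -0.04, 0, 0, 1], [0, -0.09, 0, 0, 1], [0, -0.09, 0.03, 0, 1], [0, -0.09, 0.06, 0, 1], [0, -0.09, 0.06, 0, 1], [0, -0.09, 0.06, 0, 1]]}}

```text
time: 15.12
tool_pos: [0.5028, 0.2111, 0.1798]
ee_rot: [-3.141, 0.0, 2.861]
wrist_force: [-0.9, -4.1, 1.0]
width: 0.0078
finger_force: 30.0
```

Request:
{"api": "servo_tool", "payload": {"moves": [[0, -0.03, 0, 0, 1], [0, -0.06, 0, 0, 1], [0, -0.06, 0, 0, 0.9], [0, -0.06, 0, 0, 0.8], [0, -0.06, 0, 0, 0.7], [0, -0.06, 0, 0, 0.6], [0, -0.06, 0, 0, 0.6], [0, -0.06, 0, 0, 0.6]]}}

```text
time: 15.78
tool_pos: [0.5023, 0.2101, 0.1796]
ee_rot: [3.141, 0.0, 2.861]
wrist_force: [0.3, -0.6, 0.6]
width: 0.0371
finger_force: 0.0
```

Request:
{"api": "servo_tool", "payload": {"moves": [[0, 0, -0.3, 0, 0.6], [0, 0, -0.8, 0, 0.6], [0, 0, -1.4, 0, 0.6], [0, 0, -2, 0, 0.6], [0, 0, -3, 0, 0.6], [0, 0, -4, 0, 0.6], [0, 0, -5, 0, 0.6], [0, 0, -6, 0, 0.6]]}}

```text
time: 16.45
tool_pos: [0.5022, 0.2098, 0.3325]
ee_rot: [3.14, 0.002, 2.861]
wrist_force: [0.8, -0.0, 0.4]
width: 0.0379
finger_force: 0.0
```

```bash
python3 -c "
from h import *
o=robot.get_obs();w=robot.snapshot('wrist');s=robot.snapshot('scene')
print(o['tool_pos'],o['width'])
c=np.array([.5331,.3157]);f=np.radians(-105.9);d=np.array([np.cos(f),np.sin(f)])
b=cv2.resize(w['image'][120:280,170:330],(400,400),interpolation=cv2.INTER_CUBIC)
a=cv2.resize(s['image'][130:250,150:270],(400,400),interpolation=cv2.INTER_CUBIC)
cv2.imwrite('pics/t8.png',np.hstack([a,b]))
print((np.array(proj(w,[*(c+.15*d),.16],o))-[170,120])*2.5)"
```

```text
[0.50222203 0.20978621 0.33248598] 0.0378679146330307
[115.44826113 142.41662879]
```

View pics/t8.png

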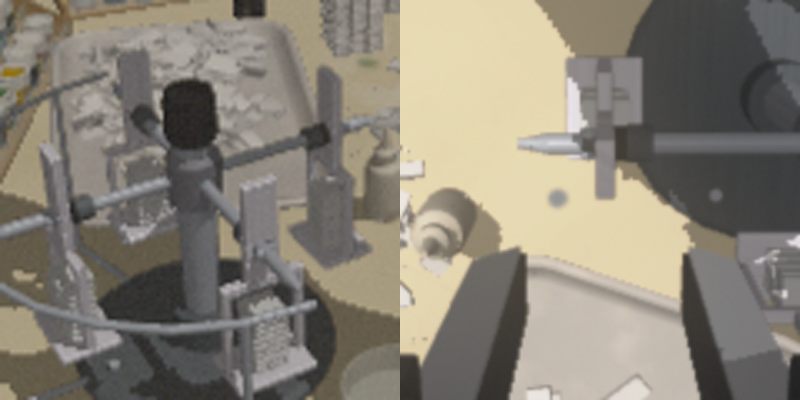

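The hanger hangs upright on the front hook, up against the stop. The hook tip is at (518,143) against a predicted (515,142), and the gripper is clear. I'll let it settle briefly, then hand in.

Request:
{"api": "servo_tool", "payload": {"moves": [[0, 0, 0, 0, 0.6], [0, 0, 0, 0, 0.6], [0, 0, 0, 0, 0.6], [0, 0, 0, 0, 0.6], [0, 0, 0, 0, 0.6], [0, 0, 0, 0, 0.6], [0, 0, 0, 0, 0.6], [0, 0, 0, 0, 0.6], [0, 0, 0, 0, 0.6], [0, 0, 0, 0, 0.6]]}}

```text
time: 17.38
tool_pos: [0.5023, 0.2098, 0.3296]
ee_rot: [-3.142, 0.0, 2.861]
wrist_force: [-1.2, 0.3, 0.3]
width: 0.0379
finger_force: 0.0
```

```bash
python3 -c "
from bench import robot
print(robot.close_job())"
```

```text
the job is handed in; nothing more can be done
None
```

I turned the empty hook to the front and hung the hanger on it past the ball catches and against the stop (pressed at about 6–7 N by the wrist reading), then let go and handed the job in at about 17 s; no verdict was returned.

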